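# Gauge two sleeves and rack the one that passes

## Robot

A 7-joint arm with a two-finger parallel gripper is mounted at the origin on the work surface. World frame = base frame: x ahead of the robot, y to its left, z up, the work surface at z = 0. Lengths are in m, angles in rad, forces in N, time in s.
With the tool pointing down it reaches from about 0.4 to 0.9 m from the base axis. Payload 5.6 kg.
Tool frame: the origin (TCP) lies on the front face of the gripper's body, between the roots of the fingers; the fingertips stand 88 mm ahead of it and the grasp point (between the pads) lies ahead of it (r.pinch_z is the z of the grasp point in the tool frame, in m); z points along the fingers, y is the direction in which the jaws open and shut (so a half turn about z gives the same grasp; the last joint's range is limited). The gripper opens to 92 mm and grips with 3 to 60 N. Pads are 20 mm wide; open, the fingers measure 128 mm over their backs; the gripper's body (75 mm by 189 mm) begins 69 mm behind the grasp point.
Start: joints at [1.286, 0.468, -0.012, 1.603, 0.006, 1.071, -0.056], TCP at [0.156, -0.631, 0.303] pointing down, gripper open.
Joint ranges: [-2.53, 2.53], [-0.31, 2.02], [-1.57, 1.55], [0.28, 2.44], [-1.29, 4.43], [0.15, 1.84], [-2.92, 2.92]. Speed limits (rad/s): [2.57, 2.57, 3.14, 3.14, 3.14, 3.14, 3.14].

## Interface

Orientations are given as [roll, pitch, yaw] about the fixed x, y, z axes, in that order (R = Rz(yaw) Ry(pitch) Rx(roll)).
In Python, from workcell import r gives the robot as it stands.
- The arm moves only by the tool carry_out, never from a script. Its argument "moves" is a list that holds one entry, the list of rows, each a list of 6 numbers: the shift along the tool's x, y, z scaled (see below), then the turn, a rotation vector about the tool's x, y, z scaled (see below). A call has exactly 10 rows; each row is the pose to reach, as a shift and turn from the pose measured when the call began, along the tool's axes at that moment; what a row does not reach only later rows make up. The controller multiplies each number of a shift by 0.4 m and each number of a turn by pi/2 rad. A row lasts 1/8 s, in which the tool goes at most 62.5 mm and 10.7 degrees, less where a joint would pass 70% of its speed; a pose out of reach is approached as far as the arm can. A call with a number of a shift or a turn outside -1 to 1 is refused whole. A call with a gripper value outside its range is refused whole. "claw" is the gripper command: -1 is shut, 1 is fully open, values between are in proportion, set as the call begins (left out, the last holds). The fingers move at their own pace and stop on an object; "newtons" is the grip in N (left out, the last holds). Time passes only in rows, so rows that repeat a pose let the fingers close, or fill a call up. It gives the time, the measured TCP pose, the force and the opening at its end, in the units of the state.
- r.get_obs(): the state, without advancing time (a new reading comes with each control period).
- r.capture(name): name is "scene" or "top"; returns a dict with "image" (400x640x3 uint8, blue, green, red), "fx", "fy", "cx", "cy" (pixels), "eye" and "rotation" of the camera in the world. Camera axes: x right, y up, looking along -z (the intrinsics and any distortion apply to the point x, -y, -z); pixel columns grow to the right and rows downward; lengths in m; the calibration is good to about 2 mm. A picture is of the moment at which its call begins. There is no depth.
- r.sign_off(): hands the job in, once; it reports no verdict.
The state is a dict: "clock": time; "joint_pos": joint angles; "joint_vel": joint speeds; "effort": joint torques, N m; "tcp_pos": TCP position; "tcp_rot": TCP orientation; "wrist_force": force on the tool from outside, world axes, zero at the start; "torque": the same for the moment, N m; "gripper_width": finger opening in m.
Only numpy, scipy, OpenCV 4.12 (cv2) and the standard library are available. Lean on these libraries where they do the work, as an engineer would, in place of code of your own. Each camera call takes 0.05 s, during which the arm holds its last target. There are 200 camera calls.

## Task

Take the green-handled plug gauge from its wooden stand and try it in both aluminium sleeves, first the one in the blue nest and then the one in the black nest: ease it gently down into the bore until its collar sits on the sleeve or it is plainly stopped part-way, never pressing with more than 20 N. Then put the gauge back in its empty hole in the stand, fully down, and slide the sleeve that took the gauge gently onto the free peg of the green rack, fully down. Leave the sleeve that stopped the gauge standing in its nest and do not disturb anything else.

Things in the scene. Friction and masses are not known exactly. Their poses are not given: they have to be found in the camera images.
- gauge_grip (a point): the go plug gauge: upright, at the bottom a steel pin 16 mm in diameter and 30 mm long (last 2.5 mm tapered), then a collar 28 mm wide, 5 mm thick, then a round green handle 24 mm in diameter, 55 mm long; 0.11 kg. Point: where to grip, on the handle's axis, 63 mm above the pin's tip, 28 mm above the collar's top, 27 mm below the handle's top. z points up
- gauge_tip (a point): the tip (lower end) of the gauge's pin, on its axis; the collar's underside is 30 mm above it
- sleeve_a_center (a point): aluminium tube on end in a nest, 44 mm wide, 40 mm tall, 0.14 kg; point: its centre, 20 mm up its axis (z); top 48 mm above the table. Bore mouth 17 mm wide. In one sleeve, not told which, the bore is 17 mm right through and the pin goes in 30 mm, to the collar; in the other it narrows to 10 mm on a square step 12 mm below the mouth, where the pin stops dead. Alike from outside
- sleeve_b_center (a point): aluminium tube on end in a nest, 44 mm wide, 40 mm tall, 0.14 kg; point: its centre, 20 mm up its axis (z); top 48 mm above the table. See sleeve_a for what the bores may hold
- nest_blue_floor (a point): centre of the floor of the blue nest, 8 mm above the table: a fixed square block 66 mm wide with a square pocket 47 mm wide and a rim 14 mm above the table, holding a sleeve
- nest_black_floor (a point): the same of the black nest
- stand: the fixed wooden gauge stand, a block 60 mm (its x) by 140 mm (its y) and 36 mm tall; origin under its centre. Two 20 mm holes go right through it, 70 mm apart along its y. Each gauge hangs in one by its collar (tip 6 mm above the table); which is in which varies. Close the fingers along the stand's x, clear of the other gauge
- stand_hole0 (a point): mouth of one stand hole, on the stand's top face, 35 mm towards the stand's +y
- stand_hole1 (a point): mouth of the other stand hole, 35 mm towards the stand's -y
- rack: the fixed green rack for good sleeves, a plate 190 mm (its x) by 80 mm (its y) and 12 mm thick with two upright steel pegs on it, 96 mm apart along its x; origin under its centre. A brass sleeve sits on the +x peg, the -x peg is free
- rack_peg (a point): foot of the free peg's axis, on the plate's upper face, 12 mm above the table, 48 mm from the plate's centre towards its -x. The peg is 14 mm in diameter and 28 mm tall, its last 4 mm tapering to 8 mm; a good sleeve slides over it down to the plate, the other would hang up on its top
- spare_gauge_tip (a point): tip of a thinner gauge with a yellow handle (11 mm pin, otherwise like the green one), in the other stand hole; leave it there
- stock_sleeve_center (a point): centre of the brass sleeve, 44 mm wide and 40 mm tall, on the rack's other peg; leave it there
- multimeter: yellow multimeter lying on the bench, 85 by 175 by 38 mm; bystander
- spray_can: blue spray can, 52 mm wide, 150 mm tall; bystander
- screwdriver: screwdriver with a wooden handle, lying on the bench; bystander
- screw_jar: jar of 60 mm diameter, 70 mm tall; bystander

How it is judged:
On the way, in this order (a step that is already met when the one before it is completed fails the run):
1. the green gauge is tried in the sleeve in the blue nest: in to its collar, or down on the step and pressed there with more than 2 N (((horizontal distance between sleeve_a_center and nest_blue_floor below 0.01 m and horizontal distance between gauge_tip and sleeve_a_center below 0.004 m and (z of gauge_tip in the frame of sleeve_a_center below -0.007 m or (z of gauge_tip in the frame of sleeve_a_center below 0.0105 m and contact force between gauge and sleeve_a above 2 N))) or (horizontal distance between sleeve_b_center and nest_blue_floor below 0.01 m and horizontal distance between gauge_tip and sleeve_b_center below 0.004 m and (z of gauge_tip in the frame of sleeve_b_center below -0.007 m or (z of gauge_tip in the frame of sleeve_b_center below 0.0105 m and contact force between gauge and sleeve_b above 2 N))))), for 0.05 s.
2. then the green gauge is tried in the same way in the sleeve in the black nest (((horizontal distance between sleeve_a_center and nest_black_floor below 0.01 m and horizontal distance between gauge_tip and sleeve_a_center below 0.004 m and (z of gauge_tip in the frame of sleeve_a_center below -0.007 m or (z of gauge_tip in the frame of sleeve_a_center below 0.0105 m and contact force between gauge and sleeve_a above 2 N))) or (horizontal distance between sleeve_b_center and nest_black_floor below 0.01 m and horizontal distance between gauge_tip and sleeve_b_center below 0.004 m and (z of gauge_tip in the frame of sleeve_b_center below -0.007 m or (z of gauge_tip in the frame of sleeve_b_center below 0.0105 m and contact force between gauge and sleeve_b above 2 N))))), for 0.05 s.
At the end, for the whole second after the job is handed in: The sleeve that took the gauge is fully down on the free peg of the green rack (within 3 mm), the other stands in a nest (within 6 mm of its axis, fully down); the green gauge hangs upright in a stand hole, its tip under 12 mm above the table; all at rest ((((horizontal distance between sleeve_a_center and rack_peg below 0.005 m and z of sleeve_a_center in the frame of rack_peg between 0.016 and 0.023 m) and ((horizontal distance between sleeve_b_center and nest_blue_floor below 0.006 m or horizontal distance between sleeve_b_center and nest_black_floor below 0.006 m) and height (world z) of sleeve_b_center between 0.024 and 0.032 m)) or ((horizontal distance between sleeve_b_center and rack_peg below 0.005 m and z of sleeve_b_center in the frame of rack_peg between 0.016 and 0.023 m) and ((horizontal distance between sleeve_a_center and nest_blue_floor below 0.006 m or horizontal distance between sleeve_a_center and nest_black_floor below 0.006 m) and height (world z) of sleeve_a_center between 0.024 and 0.032 m))) and angle between each of sleeve_a_center, sleeve_b_center's own z axis and vertical below 0.1 rad and linear speed of each of sleeve_a, sleeve_b, gauge below 0.02 m/s and (horizontal distance between gauge_tip and stand_hole0 below 0.008 m or horizontal distance between gauge_tip and stand_hole1 below 0.008 m) and height (world z) of gauge_tip below 0.012 m and angle between gauge_tip's own z axis and vertical below 0.15 rad); the robot touches nothing.
It fails at once if the gauge is forced: more than 22 N between it and a sleeve (contact force between gauge and sleeve_a above 22 N or contact force between gauge and sleeve_b above 22 N).
It fails at once if a sleeve is dropped or rammed onto the rack: it presses on it with more than 40 N (contact force between any of sleeve_a, sleeve_b and rack above 40 N).
It fails at once if a bystander is disturbed: the spare gauge moved by 15 mm, the brass sleeve by 15 mm, the multimeter, spray can, screwdriver or jar by 30 mm (distance of any of spare_gauge_tip, stock_sleeve_center from where it was at the start of the episode above 0.015 m or distance of any of multimeter, spray_can, screwdriver, screw_jar from where it was at the start of the episode above 0.03 m).
It also fails if it takes over 67 s, if anything falls off the work surface, if the arm or the gripper's body presses on something with over 40 N, if the wrist force passes 120 N, or if a joint passes its speed limit or range.

## Working session

There is one attempt and no reset: what is moved stays moved. The work goes in short steps, Python scripts to look and compute and a tool call to move; the robot and the scene stay as the last step left them, time stands still between calls to the robot, and variables do not carry over. Pictures are saved under pics/ and viewed, on a budget of 10 in all, crops included, one or two more only if the job needs it, and the job is handed in when it is done.

Besides the shell and the picture viewer there is one more tool, called after ">>>" as name(argument=value, ...) on one line, values as JSON. carry_out: Moves the arm, as the interface text tells. Its arguments: {"type":"object","properties":{"moves":{"type":"array"},"claw":{"type":"number"},"newtons":{"type":"number"}},"required":["moves"]}

```bash
mkdir -p pics; ls
python3 - <<'E'
from workcell import r
import cv2
print(r.get_obs(), r.pinch_z)
for n in("scene","top"):
    c=r.capture(n); cv2.imwrite(f"pics/{n}0.png",c["image"]); print({k:v for k,v in c.items() if k!="image"})
E
```

```text
pics
{'clock': 0.0, 'joint_pos': array([ 1.28602029,  0.46836552, -0.01153602,  1.60363876,  0.00602582,
        1.07140893, -0.05630224]), 'joint_vel': array([ 0.00167379,  0.0005197 ,  0.00049977,  0.00141291, -0.00081732,
       -0.00198878, -0.00097732]), 'effort': array([-2.06341078e-04, -5.20564556e+01, -1.24053459e-02, -2.43749982e+01,
       -5.67145727e-02,  1.71825051e-02,  1.61052171e-04]), 'tcp_pos': array([ 0.15542144, -0.6306937 ,  0.3017415 ]), 'tcp_rot': array([-3.13981350e+00,  1.77554648e-04,  2.41662814e-01]), 'wrist_force': array([ 0.07569446,  0.39327984, -0.11577636]), 'torque': array([ 0.01209826,  0.02656499, -0.01228019]), 'gripper_width': 0.09222682531013354} 0.0694
{'fx': 450.79686197671623, 'fy': 450.79686197671623, 'cx': 319.4359865407256, 'cy': 201.74613595305854, 'eye': array([ 1.11251908, -0.60199114,  0.96716431]), 'rotation': array([ 0.70600856, -0.01038018,  0.77745509])}
{'fx': 481.2451163441949, 'fy': 481.2451163441949, 'cx': 323.8376196450623, 'cy': 196.6382830434735, 'eye': array([ 0.47472998, -0.02652046,  1.37686458]), 'rotation': array([ 0.07746436, -0.00643205, -1.57824832])}
```

View pics/top0.png

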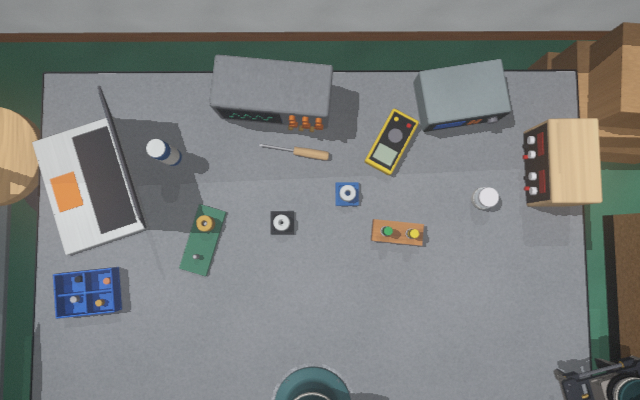

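View pics/scene0.png

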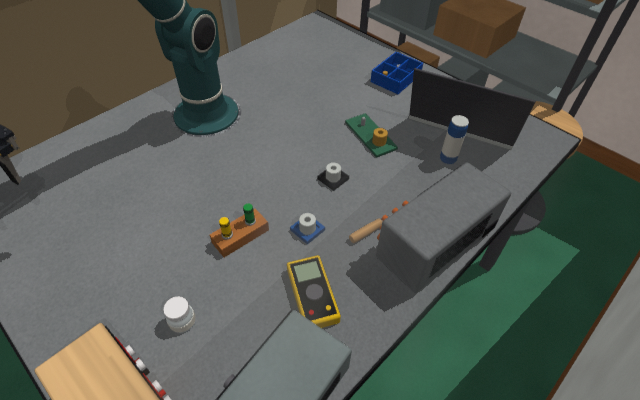

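The top view shows the green gauge near (388,231), the blue nest (347,193), the black nest (282,222) and the free peg (196,257). The scene view shows the same items. I'll enlarge both.

```bash
cat > h.py <<'E'
import numpy as np, cv2
from scipy.spatial.transform import Rotation as R
from workcell import r
def ray(c,u,v):
    d=R.from_euler('xyz',c["rotation"]).as_matrix()@np.array([(u-c["cx"])/c["fx"],-(v-c["cy"])/c["fy"],-1]); return c["eye"],d
def at_z(c,u,v,z):
    e,d=ray(c,u,v); return e+d*(z-e[2])/d[2]
def proj(c,p):
    q=R.from_euler('xyz',c["rotation"]).as_matrix().T@(np.array(p)-c["eye"]); return c["cx"]+c["fx"]*q[0]/-q[2], c["cy"]-c["fy"]*q[1]/-q[2]
def tri(c1,p1,c2,p2):
    A=np.zeros((3,3));b=np.zeros(3)
    for c,p in((c1,p1),(c2,p2)):
        e,d=ray(c,*p); d=d/np.linalg.norm(d); P=np.eye(3)-np.outer(d,d); A+=P;b+=P@e
    return np.linalg.solve(A,b)
def crop(n,x0,y0,w,h,s,f):
    c=r.capture(n); cv2.imwrite(f,cv2.resize(c["image"][y0:y0+h,x0:x0+w],None,fx=s,fy=s,interpolation=cv2.INTER_CUBIC)); return c
E
python3 - <<'E'
from h import *
crop("top",170,170,265,115,3,"pics/t1.png")
crop("scene",205,105,200,150,4,"pics/s1.png")
E
```

```text
(no output)
```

View pics/t1.png

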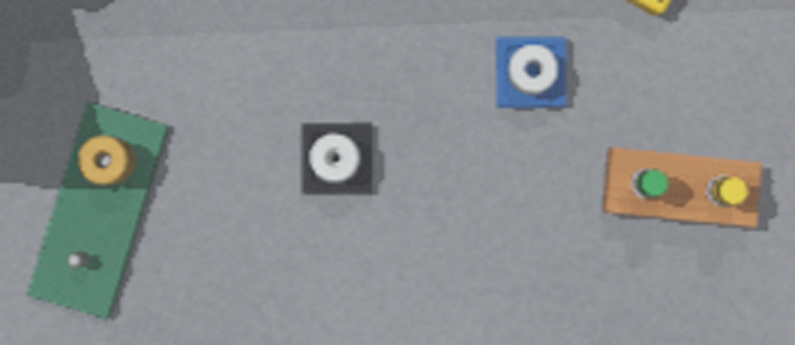

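View pics/s1.png

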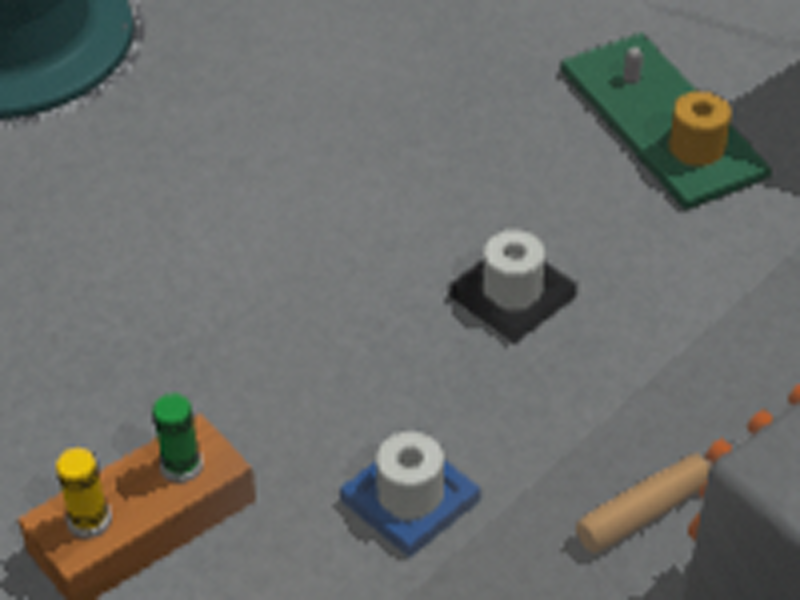

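The enlarged views show, as top crop / scene crop pixels:
- green handle top: (655,182) / (174,406)
- blue-nest bore: (534,69) / (410,457)
- black-nest bore: (334,157) / (514,250)
- peg top: (75,260) / (634,50)

Run:
```python
from h import *
ct=r.capture("top");cs=r.capture("scene")
T=lambda U,V:((U+.5)/3-.5+170,(V+.5)/3-.5+170)
S=lambda U,V:((U+.5)/4-.5+205,(V+.5)/4-.5+105)
for n,t,s,z in [("green",(655,182),(174,406),.096),("yellow",(734,191),(79,462),.096),("blue",(534,69),(410,457),.048),("black",(334,157),(514,250),.048),("brass",(104,160),(703,107),.052),("peg",(75,260),(634,50),.04)]:
    print(n,tri(ct,T(*t),cs,S(*s)).round(4),at_z(ct,*T(*t),z)[:2].round(4),at_z(cs,*S(*s),z)[:2].round(4))
for n,q,z in [("stand",[(610,148),(763,164),(758,228),(604,213)],.036),("blue",[(497,37),(570,37),(570,107),(497,107)],.014),("black",[(303,124),(373,124),(373,194),(303,194)],.014),("rack",[(95,103),(172,126),(109,318),(28,294)],.012)]:
    P=np.array([at_z(ct,*T(*p),z)[:2] for p in q]); print(n,P.mean(0).round(4)); e=[P[(i+1)%4]-P[i] for i in range(4)]
    print([(np.linalg.norm(v).round(4),np.degrees(np.arctan2(v[1],v[0])).round(1)) for v in e])
```

```text
green [ 0.4832 -0.2048  0.0987] [ 0.4831 -0.2053] [ 0.4814 -0.2034]
yellow [ 0.4752 -0.2742  0.0972] [ 0.4746 -0.2752] [ 0.475  -0.2731]
blue [ 0.5885 -0.1017  0.0491] [ 0.5884 -0.102 ] [ 0.588 -0.101]
black [0.5081 0.0822 0.0511] [0.5085 0.0828] [0.5057 0.0841]
brass [0.5075 0.292  0.0567] [0.5072 0.2928] [0.5046 0.2971]
peg [0.4159 0.32   0.0436] [0.416  0.3212] [0.4129 0.3233]
stand [ 0.4776 -0.2403]
[(np.float64(0.1428), np.float64(-96.4)), (np.float64(0.0594), np.float64(174.2)), (np.float64(0.1432), np.float64(84.0)), (np.float64(0.0604), np.float64(-6.2))]
blue [ 0.5885 -0.1034]
[(np.float64(0.0693), np.float64(-90.4)), (np.float64(0.0666), np.float64(179.2)), (np.float64(0.0691), np.float64(89.6)), (np.float64(0.0666), np.float64(-0.5))]
black [0.5075 0.0818]
[(np.float64(0.0661), np.float64(-90.4)), (np.float64(0.0659), np.float64(179.8)), (np.float64(0.0658), np.float64(89.6)), (np.float64(0.0659), np.float64(0.1))]
rack [0.4615 0.3046]
[(np.float64(0.0762), np.float64(-107.0)), (np.float64(0.1881), np.float64(162.2)), (np.float64(0.0793), np.float64(73.3)), (np.float64(0.1886), np.float64(-18.7))]
```

```bash
cat >> h.py <<'E'
def go(x,y,z,yawdeg):
    "grasp-point target -> scaled shift and turn"
    o=r.get_obs(); Rc=R.from_euler('xyz',o["tcp_rot"]); Rt=R.from_euler('xyz',[np.pi,0,np.radians(yawdeg)])
    t=np.array([x,y,z])-Rt.apply([0,0,r.pinch_z]); d=Rc.inv().apply(t-o["tcp_pos"]); w=(Rc.inv()*Rt).as_rotvec()
    print("shift",(d/.4).round(4),"turn",(w/(np.pi/2)).round(4),"mm",np.linalg.norm(d*1e3).round(1))
def st():
    o=r.get_obs(); Rc=R.from_euler('xyz',o["tcp_rot"]); g=o["tcp_pos"]+Rc.apply([0,0,r.pinch_z])
    print("t",round(o["clock"],2),"pinch",g.round(4),"rpy",np.degrees(o["tcp_rot"]).round(2),"F",o["wrist_force"].round(2),"w",o["gripper_width"].round(4),"j",o["joint_pos"].round(2))
E
python3 -c "
from h import *
go(.4825,-.205,.16,84)"
```

```text
shift [ 1.0485 -0.8383  0.1828] turn [-3.000e-04 -2.000e-04 -7.794e-01] mm 541.9
```

>>> carry_out(moves=[[[0.06, -0.05, 0.01, 0, 0, -0.05], [0.16, -0.13, 0.03, 0, 0, -0.13], [0.27, -0.22, 0.05, 0, 0, -0.22], [0.38, -0.31, 0.07, 0, 0, -0.31], [0.49, -0.4, 0.09, 0, 0, -0.4], [0.6, -0.49, 0.11, 0, 0, -0.49], [0.71, -0.58, 0.13, 0, 0, -0.58], [0.82, -0.67, 0.14, 0, 0, -0.67], [0.92, -0.75, 0.14, 0, 0, -0.74], [0.98, -0.8, 0.14, 0, 0, -0.77]]], claw=0.0, newtons=20)

```text
clock: 1.55
tcp_pos: [0.461, -0.224, 0.2467]
tcp_rot: [3.141, -0.001, 1.456]
wrist_force: [-0.2, 0.4, -0.7]
gripper_width: 0.0458
```

```bash
python3 -c "
from h import *
st();go(.4825,-.205,.14,84);go(.4825,-.205,.069,84)
crop('scene',205,130,160,130,5,'pics/s2.png')"
```

```text
Traceback (most recent call last):
  File "h.py", line 24, in st
    print("t",round(o["clock"],2),"pinch",g.round(4),"rpy",np.degrees(o["tcp_rot"]).round(2),"F",o["wrist_force"].round(2),"w",o["gripper_width"].round(4),"j",o["joint_pos"].round(2))
                                                                                                                               ^^^^^^^^^^^^^^^^^^^^^^^^
AttributeError: 'float' object has no attribute 'round'
```

```bash
sed -i 's/o\["gripper_width"\].round(4)/round(o["gripper_width"],4)/' h.py; python3 -c "
from h import *
st();go(.4825,-.205,.14,84);go(.4825,-.205,.069,84)"
```

```text
t 1.55 pinch [ 0.461  -0.2239  0.1773] rpy [ 1.7997e+02 -6.0000e-02  8.3430e+01] F [-0.25  0.37 -0.66] w 0.0458 j [ 0.76  0.35 -0.45  1.96  0.19  0.87  0.1 ]
shift [0.0532 0.048  0.0934] turn [ 0.0003 -0.0007 -0.0063] mm 47.1
shift [0.053  0.0479 0.2709] turn [ 0.0003 -0.0007 -0.0063] mm 112.1
```

>>> carry_out(moves=[[[0.02, 0.018, 0, 0, 0, -0.003], [0.045, 0.04, 0.01, 0, 0, -0.006], [0.053, 0.048, 0.03, 0, 0, -0.006], [0.053, 0.048, 0.07, 0, 0, -0.006], [0.053, 0.048, 0.12, 0, 0, -0.006], [0.053, 0.048, 0.17, 0, 0, -0.006], [0.053, 0.048, 0.22, 0, 0, -0.006], [0.053, 0.048, 0.255, 0, 0, -0.006], [0.053, 0.048, 0.27, 0, 0, -0.006], [0.053, 0.048, 0.27, 0, 0, -0.006]]])

```text
clock: 2.8
tcp_pos: [0.4824, -0.2051, 0.1384]
tcp_rot: [-3.141, -0.001, 1.465]
wrist_force: [-0.6, 0.4, -1.1]
gripper_width: 0.046
```

```bash
python3 -c "
from h import *
st();go(.4825,-.205,.069,84)
a=crop('scene',215,170,100,100,5,'pics/a.png');b=crop('top',350,190,60,100,5,'pics/b.png')
cv2.imwrite('pics/s2.png',np.hstack([cv2.imread('pics/a.png'),cv2.imread('pics/b.png')]))"
```

```text
t 2.8 pinch [ 0.4824 -0.205   0.069 ] rpy [-1.7999e+02 -7.0000e-02  8.3960e+01] F [-0.6   0.43 -1.08] w 0.046 j [ 0.65  0.53 -0.38  2.    0.31  0.66 -0.04]
shift [0.0002 0.0003 0.0001] turn [-0.0001 -0.0008 -0.0005] mm 0.2
```

View pics/s2.png

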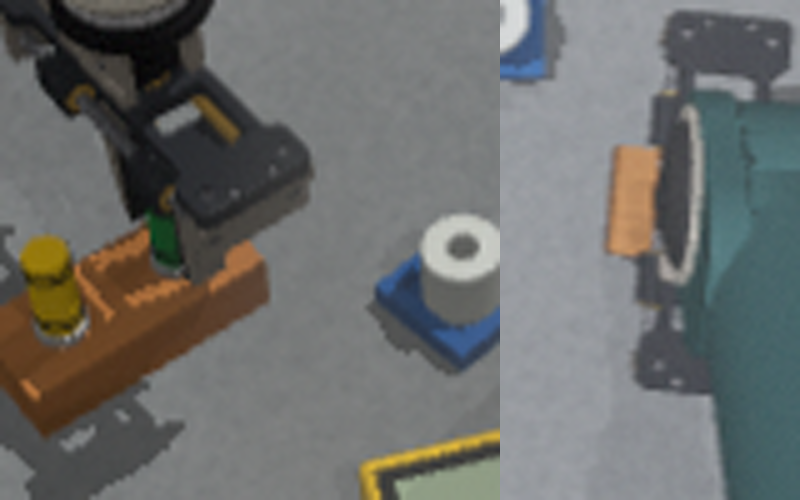

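The fingers straddle the green handle at about (165,235). I'll close and lift.

>>> carry_out(moves=[[[0, 0, 0, 0, 0, 0], [0, 0, 0, 0, 0, 0], [0, 0, 0, 0, 0, 0], [0, 0, 0, 0, 0, 0], [0, 0, 0, 0, 0, 0], [0, 0, -0.02, 0, 0, 0], [0, 0, -0.06, 0, 0, 0], [0, 0, -0.12, 0, 0, 0], [0, 0, -0.18, 0, 0, 0], [0, 0, -0.2, 0, 0, 0]]], claw=-1, newtons=20)

```text
clock: 4.15
tcp_pos: [0.4834, -0.2054, 0.2212]
tcp_rot: [3.137, 0.0, 1.465]
wrist_force: [0.8, 0.7, -0.4]
gripper_width: 0.0238
```

```bash
python3 -c "
from h import *
st();go(.5885,-.102,.143,84)"
```

```text
t 4.15 pinch [ 0.4837 -0.2055  0.1518] rpy [1.7975e+02 2.0000e-02 8.3960e+01] F [ 0.84  0.75 -0.44] w 0.0238 j [ 0.7   0.41 -0.44  1.96  0.23  0.82  0.03]
shift [0.2847 0.234  0.023 ] turn [ 0.0028  0.0002 -0.0004] mm 147.7
```

>>> carry_out(moves=[[[0.02, 0.02, 0, 0, 0, 0], [0.07, 0.06, 0, 0, 0, 0], [0.13, 0.105, 0, 0, 0, 0], [0.19, 0.155, 0, 0, 0, 0], [0.235, 0.195, 0.01, 0, 0, 0], [0.265, 0.22, 0.02, 0, 0, 0], [0.28, 0.232, 0.023, 0.002, 0, 0], [0.285, 0.234, 0.023, 0.002, 0, 0], [0.285, 0.234, 0.023, 0.002, 0, 0], [0.285, 0.234, 0.023, 0.002, 0, 0]]])

```text
clock: 5.4
tcp_pos: [0.5882, -0.1027, 0.2126]
tcp_rot: [3.14, 0.001, 1.464]
wrist_force: [0.1, 0.1, -0.9]
gripper_width: 0.0237
```

```bash
python3 -c "
from h import *
st();go(.5885,-.102,.143,84);c=crop('scene',265,165,80,75,8,'pics/s3.png')
p=np.array([.5885,-.102,0])
for z in (.08,.11): u,v=proj(c,p+[0,0,z]); print(z,(u-265+.5)*8-.5,(v-165+.5)*8-.5)
u,v=proj(c,p+[0,0,.048]); print('bore',(u-265+.5)*8-.5,(v-165+.5)*8-.5)"
```

```text
t 5.4 pinch [ 0.5883 -0.1027  0.1432] rpy [1.7993e+02 5.0000e-02 8.3900e+01] F [ 0.14  0.11 -0.91] w 0.0237 j [ 0.45  0.53 -0.44  1.79  0.28  0.88 -0.22]
shift [0.0017 0.0006 0.0004] turn [ 0.0008  0.0005 -0.0011] mm 0.7
0.08 338.3215168490078 374.76609961173995
0.11 337.27408919288246 313.7656574630946
bore 339.39368101975424 437.20715517197664
```

View pics/s3.png

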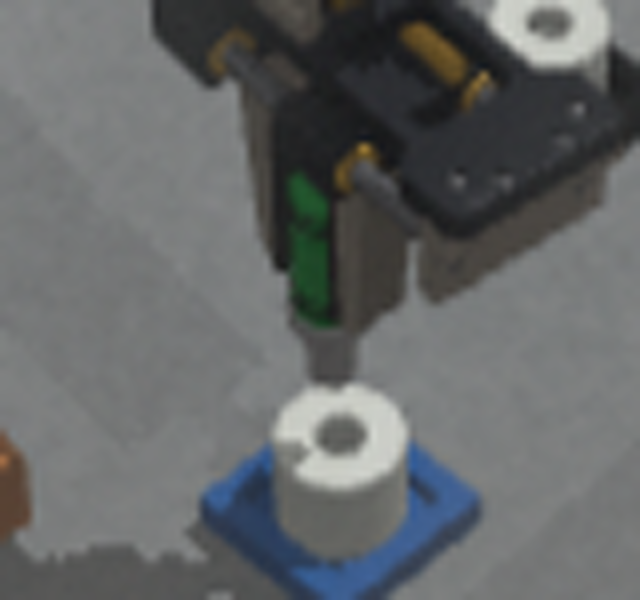

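The pin tip is at about (331,380), expected at 338. The bore is at (341,435). The pin seems about 2 mm to the left, so I'll quantify it.

```bash
python3 -c "
from h import *
c=r.capture('scene');g=cv2.cvtColor(c['image'],cv2.COLOR_BGR2GRAY)
print('cols',list(range(300,320)))
for v in range(204,226): print(v,g[v,298:320])"
```

```text
cols [300, 301, 302, 303, 304, 305, 306, 307, 308, 309, 310, 311, 312, 313, 314, 315, 316, 317, 318, 319]
204 [129 128 125  83  65  47  39  38  31  47  67  66  60  63  88 114 121 127
 129 129 125 124]
205 [127 127 125  97  80  71  56  51  51  54  69  65  62  82 120 130 129 128
 129 128 125 125]
206 [129 126 125 111  79  77  78  79  82  81  72  71  85 117 125 129 130 127
 128 130 128 128]
207 [127 128 126 124 107  85  74  75  76  77  76  88 123 126 126 127 127 125
 125 126 129 127]
208 [129 127 126 126 124 100  75  73  72  76  77  98 129 129 127 125 124 124
 125 126 127 126]
209 [125 131 131 129 128 100  76  73  75  77  78 100 127 130 127 128 127 125
 125 126 128 125]
210 [124 129 131 130 128 102  78  76  76  77  76  99 128 128 132 127 127 127
 128 128 129 128]
211 [129 130 127 128 126 101  77  76  75  76  80 106 126 125 125 126 128 126
 128 129 127 127]
212 [130 129 130 127 125 121  85  77  77  77  90 120 125 124 124 125 127 128
 130 131 127 126]
213 [130 129 128 126 131 157 152 151 123 128 183 183 168 139 126 130 131 132
 131 130 129 126]
214 [126 129 127 132 162 194 194 194 190 190
[... 395 characters left out ...]
4 204 203 203 183
 128 128 127 127]
219 [121 169 199 202 202 199 146  97  97  97  97  97 118 204 202 203 202 188
 126 127 128 129]
220 [107 131 147 149 152 199 153  96  98  92  93 101 156 203 203 203 201 172
 106 118 126 129]
221 [ 89 110 124 123 126 152 192 156 119 113 130 144 195 203 204 203 199 150
  91  98 112 126]
222 [ 81 100 125 125 130 189 202 194 186 186 191 193 204 203 204 200 176 123
  88  90  96 113]
223 [ 81  90 112 131 188 203 201 201 201 202 202 204 204 204 202 189 138 115
  88  90  90  96]
224 [ 63  86 102 118 167 194 201 201 201 202 202 204 202 189 156 132 116 113
  67  84  89  91]
225 [ 56  86  98 102 115 138 160 169 188 189 189 173 155 134 112 107 112 113
  61  66  80  91]
```

>>> carry_out(moves=[[[0.003, 0.0003, 0, 0, 0, 0], [0.006, 0.0006, 0, 0, 0, 0], [0.0072, 0.0006, 0.01, 0, 0, 0], [0.0072, 0.0006, 0.025, 0, 0, 0], [0.0072, 0.0006, 0.04, 0, 0, 0], [0.0072, 0.0006, 0.052, 0, 0, 0], [0.0072, 0.0006, 0.06, 0, 0, 0], [0.0072, 0.0006, 0.065, 0, 0, 0], [0.0072, 0.0006, 0.068, 0, 0, 0], [0.0072, 0.0006, 0.068, 0, 0, 0]]], newtons=10)

```text
clock: 6.75
tcp_pos: [0.5889, -0.0997, 0.1855]
tcp_rot: [3.14, 0.001, 1.465]
wrist_force: [0.6, -0.5, -1.3]
gripper_width: 0.0237
```

```bash
python3 -c "
from h import *
st();c=crop('scene',285,190,40,45,12,'pics/s4.png');g=cv2.cvtColor(c['image'],cv2.COLOR_BGR2GRAY)
for v in range(212,224): print(v,g[v,298:320])"
```

```text
t 6.75 pinch [ 0.589  -0.0998  0.1161] rpy [1.7991e+02 4.0000e-02 8.3910e+01] F [ 0.61 -0.47 -1.3 ] w 0.0237 j [ 0.43  0.57 -0.42  1.8   0.3   0.83 -0.25]
212 [121 119 120 118 104  81  80  69  64  63  66  72  68  70 106 119 128 129
 131 130 127 126]
213 [119 120 119 117 117 129  97  76  74  76  78  77  78 111 125 129 131 133
 132 132 129 126]
214 [118 120 119 125 160 175 122  76  73  73  77  78 107 186 180 144 132 130
 129 129 130 128]
215 [118 120 136 176 183 185 130  77  74  76  77  80 121 204 202 189 152 129
 126 127 128 127]
216 [117 120 169 185 187 186 129  77  76  76  76  78 123 204 205 202 189 126
 125 128 128 125]
217 [117 118 131 142 145 183 103  78  77  76  78  81 124 205 204 203 201 156
 128 127 126 126]
218 [116 113 119 124 126 140  89  81  76  77  76  84 127 204 203 203 202 184
 128 127 127 126]
219 [118 120 124 124 124 122  88  84  83  80  82  94 118 204 203 204 203 188
 126 127 128 128]
220 [106 118 124 124 124 123  97  85  95  88  90 102 157 203 204 205 200 172
 107 118 127 129]
221 [ 89 110 124 124 125 126 118 109 104 113 131 144 196 203 204 202 199 150
  92  97 112 127]
222 [ 81  99 124 125 124 125 125 126 184 185 191 194 204 203 205 200 177 122
  90  88  94 114]
223 [ 80  90 111 125 124 125 129 186 201 202 203 205 204 205 202 188 138 114
  87  88  91  94]
```

View pics/s4.png

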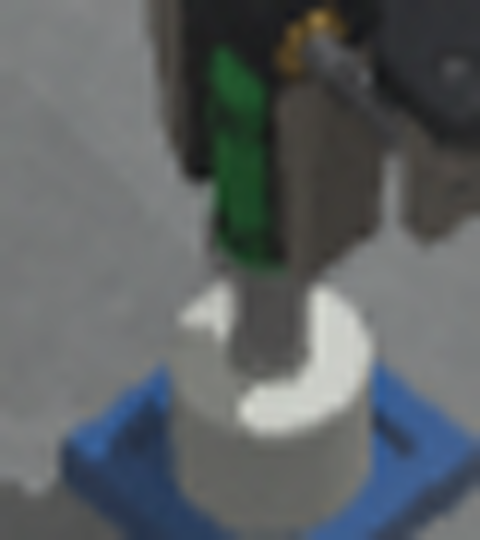

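The pin sits centred over the bore, with pin column 307.1 and bore column 307.1. I'll ease it down.

>>> carry_out(moves=[[[0, 0, 0.004, 0, 0, 0], [0, 0, 0.008, 0, 0, 0], [0, 0, 0.012, 0, 0, 0], [0, 0, 0.016, 0, 0, 0], [0, 0, 0.02, 0, 0, 0], [0, 0, 0.024, 0, 0, 0], [0, 0, 0.028, 0, 0, 0], [0, 0, 0.032, 0, 0, 0], [0, 0, 0.035, 0, 0, 0], [0, 0, 0.035, 0, 0, 0]]])

```text
clock: 8.05
tcp_pos: [0.5889, -0.0997, 0.1714]
tcp_rot: [3.14, 0.001, 1.465]
wrist_force: [0.6, -1.2, -1.1]
gripper_width: 0.0241
```

```bash
python3 -c "
from h import *
st()"
```

```text
t 8.05 pinch [ 0.589  -0.0998  0.102 ] rpy [1.7991e+02 4.0000e-02 8.3910e+01] F [ 0.56 -1.19 -1.06] w 0.0241 j [ 0.43  0.59 -0.42  1.81  0.31  0.81 -0.25]
```

>>> carry_out(moves=[[[0, 0, 0.001, 0, 0, 0], [0, 0, 0.002, 0, 0, 0], [0, 0, 0.003, 0, 0, 0], [0, 0, 0.004, 0, 0, 0], [0, 0, 0.005, 0, 0, 0], [0, 0, 0.006, 0, 0, 0], [0, 0, 0.007, 0, 0, 0], [0, 0, 0.008, 0, 0, 0], [0, 0, 0.009, 0, 0, 0], [0, 0, 0.01, 0, 0, 0]]])

```text
clock: 9.3
tcp_pos: [0.589, -0.0997, 0.1674]
tcp_rot: [3.14, 0.001, 1.465]
wrist_force: [0.8, -1.2, -0.2]
gripper_width: 0.024
```

>>> carry_out(moves=[[[0, 0, 0.001, 0, 0, 0], [0, 0, 0.002, 0, 0, 0], [0, 0, 0.003, 0, 0, 0], [0, 0, 0.004, 0, 0, 0], [0, 0, 0.005, 0, 0, 0], [0, 0, 0.006, 0, 0, 0], [0, 0, 0.007, 0, 0, 0], [0, 0, 0.007, 0, 0, 0], [0, 0, 0.007, 0, 0, 0], [0, 0, 0.007, 0, 0, 0]]])

```text
clock: 10.55
tcp_pos: [0.5889, -0.0998, 0.1646]
tcp_rot: [3.14, 0.001, 1.464]
wrist_force: [0.5, -0.7, -1.1]
gripper_width: 0.0237
```

>>> carry_out(moves=[[[0, 0, 0.003, 0, 0, 0], [0, 0, 0.007, 0, 0, 0], [0, 0, 0.011, 0, 0, 0], [0, 0, 0.015, 0, 0, 0], [0, 0, 0.019, 0, 0, 0], [0, 0, 0.023, 0, 0, 0], [0, 0, 0.027, 0, 0, 0], [0, 0, 0.03, 0, 0, 0], [0, 0, 0.032, 0, 0, 0], [0, 0, 0.032, 0, 0, 0]]])

```text
clock: 11.8
tcp_pos: [0.5889, -0.0998, 0.1517]
tcp_rot: [3.14, 0.001, 1.465]
wrist_force: [1.0, -1.2, -1.2]
gripper_width: 0.024
```

```bash
python3 -c "
from h import *
st();c=crop('scene',285,190,40,45,12,'pics/s5.png')"
```

```text
t 11.8 pinch [ 0.589  -0.0998  0.0823] rpy [1.7992e+02 4.0000e-02 8.3910e+01] F [ 1.01 -1.19 -1.25] w 0.024 j [ 0.42  0.61 -0.4   1.82  0.33  0.77 -0.27]
```

View pics/s5.png

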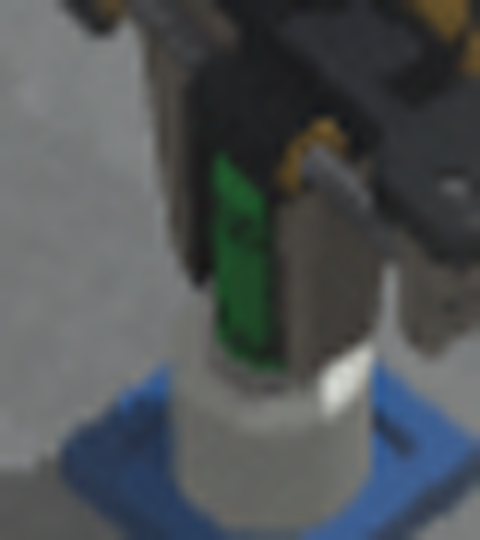

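The collar is practically on the sleeve, with its rim at about (255,385). I'll ease down until contact shows, since this sleeve took the gauge.

>>> carry_out(moves=[[[0, 0, 0.001, 0, 0, 0], [0, 0, 0.002, 0, 0, 0], [0, 0, 0.003, 0, 0, 0], [0, 0, 0.004, 0, 0, 0], [0, 0, 0.005, 0, 0, 0], [0, 0, 0.005, 0, 0, 0], [0, 0, 0.005, 0, 0, 0], [0, 0, 0.005, 0, 0, 0], [0, 0, 0.005, 0, 0, 0], [0, 0, 0.005, 0, 0, 0]]])

```text
clock: 13.1
tcp_pos: [0.5893, -0.0998, 0.1511]
tcp_rot: [3.139, 0.001, 1.464]
wrist_force: [-1.6, -1.5, 9.8]
gripper_width: 0.0238
```

>>> carry_out(moves=[[[0, 0, -0.006, 0, 0, 0], [0, 0, -0.016, 0, 0, 0], [0, 0, -0.03, 0, 0, 0], [0, 0, -0.046, 0, 0, 0], [0, 0, -0.062, 0, 0, 0], [0, 0, -0.08, 0, 0, 0], [0, 0, -0.1, 0, 0, 0], [0, 0, -0.125, 0, 0, 0], [0, 0, -0.15, 0, 0, 0], [0, 0, -0.16, 0, 0, 0]]])

```text
clock: 14.35
tcp_pos: [0.5895, -0.0997, 0.2161]
tcp_rot: [3.138, 0.001, 1.464]
wrist_force: [0.3, -0.3, -1.5]
gripper_width: 0.0239
```

```bash
python3 -c "
from h import *
st();c=r.capture('scene');g=cv2.cvtColor(c['image'],cv2.COLOR_BGR2GRAY)
for v in (217,218,219,220): print(v,g[v,298:320])
go(.509,.084,.143,84)"
```

```text
t 14.35 pinch [ 0.5898 -0.0998  0.1467] rpy [1.7979e+02 8.0000e-02 8.3900e+01] F [ 0.31 -0.27 -1.51] w 0.0239 j [ 0.44  0.53 -0.44  1.79  0.28  0.89 -0.23]
217 [119 139 197 199 200 201 195 141 113 110 110 122 167 204 204 203 200 170
 129 127 126 125]
218 [119 162 200 200 202 200 164 109  98  96  97  98 122 204 203 203 203 189
 127 127 127 126]
219 [122 164 151 201 202 199 155 104  97  98  98  99 117 203 204 204 203 193
 125 127 127 129]
220 [106 123 126 149 148 151 182 114  98  99  92 101 157 204 204 204 200 172
 107 118 126 129]
shift [ 0.4354 -0.2491  0.0081] turn [ 0.0025  0.001  -0.0011] mm 200.7
```

>>> carry_out(moves=[[[0.03, -0.018, 0, 0, 0, 0], [0.09, -0.052, 0, 0, 0, 0], [0.16, -0.092, 0, 0, 0, 0], [0.23, -0.133, 0, 0, 0, 0], [0.3, -0.173, 0, 0, 0, 0], [0.36, -0.208, 0.002, 0, 0, 0], [0.405, -0.234, 0.005, 0.001, 0, 0], [0.43, -0.248, 0.008, 0.0025, 0.001, 0], [0.437, -0.252, 0.008, 0.0025, 0.001, 0], [0.437, -0.252, 0.008, 0.0025, 0.001, 0]]])

```text
clock: 15.65
tcp_pos: [0.5081, 0.0844, 0.2124]
tcp_rot: [3.142, 0.0, 1.464]
wrist_force: [0.1, -0.4, -1.3]
gripper_width: 0.0237
```

```bash
python3 -c "
from h import *
st();c=crop('scene',300,115,65,60,10,'pics/s6.png');g=cv2.cvtColor(c['image'],cv2.COLOR_BGR2GRAY)
for z in(.048,.08,.11):print(z,proj(c,[.508,.0825,z]))
for v in range(150,176): print(v,g[v,322:346])"
```

```text
t 15.65 pinch [0.5081 0.0844 0.143 ] rpy [1.800e+02 1.000e-02 8.388e+01] F [ 0.08 -0.36 -1.34] w 0.0237 j [ 0.18  0.42 -0.5   1.98  0.27  0.81 -0.58]
0.048 (np.float64(333.31618732560275), np.float64(167.79824445499554))
0.08 (np.float64(333.70109543998745), np.float64(159.75978200017465))
0.11 (np.float64(334.07562874182236), np.float64(151.9379882463784))
150 [125 123 126 122 124 123 123 104  62  34  35  44  38  29  55  65  61  58
  58  59  89 121 125 123]
151 [127 125 125 125 125 126 126  98  78  48  38  37  30  30  62  64  59  60
  86 112 118 122 124 123]
152 [127 125 125 125 125 128 126  98  79  65  53  47  44  42  59  65  69 100
 118 126 124 121 122 123]
153 [122 125 127 126 125 125 127 118  83  74  75  75  67  67  76  74  74 111
 123 125 125 123 125 125]
154 [123 126 128 125 126 125 127 125 117  92  72  69  69  70  78  95 113 121
 122 125 127 126 127 125]
155 [127 127 127 126 126 127 128 128 126  97  73  71  69  70  76 121 126 123
 123 125 127 127 126 124]
156 [125 125 126 124 125 125 126 126 125  98  75  73  70  73  76 124 125 123
 123 123 125 126 123 123]
157 [124 122 125 12
[... 1237 characters left out ...]
 113 120 122 122 136 177 156 121 123 141 189 195 194 193
 182 127 126 125 125 126]
170 [117 115  83  67  98 123 120 125 181 194 188 181 182 185 197 195 193 180
 149  92 124 121 124 126]
171 [114  83  43  39  94 103 122 174 195 193 194 195 196 194 195 195 182 146
 113  55  75 108 125 126]
172 [ 73  47  34  48  92  95 103 135 163 185 186 187 188 189 181 149 145 110
 107  42  44  64  96 126]
173 [ 37  24  28  46  94  93  97  99 110 132 132 132 129 134 121 106 109 104
 107  40  43  44  55  84]
174 [ 27  22  25  43  93  94  95  94  92  97  96  96  96  99  95  96 100 104
  92  39  39  41  44  49]
175 [ 25  25  27  43  95  94  94  95  93  93  93  92  94  95  96  96 100 104
  88  37  35  37  41  43]
```

View pics/s6.png

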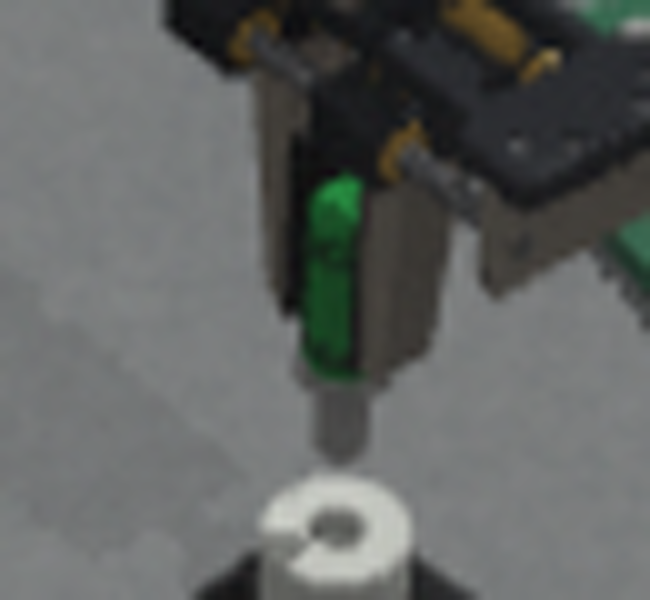

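Pin column is 333.7, against 333.6 expected above the bore (333.1). Aligned. I'll descend into the mouth.

>>> carry_out(moves=[[[0.001, -0.001, 0.01, 0, 0, 0], [0.001, -0.001, 0.025, 0, 0, 0], [0.001, -0.001, 0.04, 0, 0, 0], [0.001, -0.001, 0.053, 0, 0, 0], [0.001, -0.001, 0.063, 0, 0, 0], [0.001, -0.001, 0.07, 0, 0, 0], [0.001, -0.001, 0.075, 0, 0, 0], [0.001, -0.001, 0.079, 0, 0, 0], [0.001, -0.001, 0.082, 0, 0, 0], [0.001, -0.001, 0.083, 0, 0, 0]]])

```text
clock: 16.95
tcp_pos: [0.5079, 0.0845, 0.1792]
tcp_rot: [3.141, 0.0, 1.463]
wrist_force: [-0.2, 0.4, -0.7]
gripper_width: 0.0236
```

>>> carry_out(moves=[[[0, 0, 0.002, 0, 0, 0], [0, 0, 0.004, 0, 0, 0], [0, 0, 0.006, 0, 0, 0], [0, 0, 0.008, 0, 0, 0], [0, 0, 0.01, 0, 0, 0], [0, 0, 0.012, 0, 0, 0], [0, 0, 0.014, 0, 0, 0], [0, 0, 0.016, 0, 0, 0], [0, 0, 0.0175, 0, 0, 0], [0, 0, 0.0175, 0, 0, 0]]])

```text
clock: 18.2
tcp_pos: [0.5079, 0.0845, 0.1721]
tcp_rot: [3.141, 0.0, 1.463]
wrist_force: [-0.7, -0.1, -1.3]
gripper_width: 0.0233
```

>>> carry_out(moves=[[[0, 0, 0.002, 0, 0, 0], [0, 0, 0.004, 0, 0, 0], [0, 0, 0.005, 0, 0, 0], [0, 0, 0.006, 0, 0, 0], [0, 0, 0.007, 0, 0, 0], [0, 0, 0.008, 0, 0, 0], [0, 0, 0.009, 0, 0, 0], [0, 0, 0.01, 0, 0, 0], [0, 0, 0.01, 0, 0, 0], [0, 0, 0.01, 0, 0, 0]]])

```text
clock: 19.45
tcp_pos: [0.5083, 0.0845, 0.169]
tcp_rot: [3.14, 0.001, 1.463]
wrist_force: [-1.7, -0.8, 8.1]
gripper_width: 0.0239
```

Stopped dead at tip height of about 36 mm with about 9 N. The black-nest sleeve is the stepped one. I'll withdraw and return the gauge.

>>> carry_out(moves=[[[0, 0, -0.004, 0, 0, 0], [0, 0, -0.012, 0, 0, 0], [0, 0, -0.024, 0, 0, 0], [0, 0, -0.04, 0, 0, 0], [0, 0, -0.06, 0, 0, 0], [0, 0, -0.085, 0, 0, 0], [0, 0, -0.11, 0, 0, 0], [0, 0, -0.13, 0, 0, 0], [0, 0, -0.14, 0, 0, 0], [0, 0, -0.14, 0, 0, 0]]])

```text
clock: 20.7
tcp_pos: [0.5083, 0.0846, 0.2253]
tcp_rot: [3.14, 0.0, 1.463]
wrist_force: [-0.1, -0.1, -0.1]
gripper_width: 0.024
```

```bash
python3 -c "
from h import *
st();go(.4824,-.205,.15,84)"
```

```text
t 20.7 pinch [0.5084 0.0845 0.1559] rpy [1.799e+02 3.000e-02 8.384e+01] F [-0.07 -0.05 -0.13] w 0.024 j [ 0.19  0.4  -0.51  1.97  0.26  0.83 -0.57]
shift [-0.7266  0.0133  0.0151] turn [ 0.0011  0.0003 -0.0018] mm 290.8
```

>>> carry_out(moves=[[[-0.03, 0, 0, 0, 0, 0], [-0.1, 0.002, 0, 0, 0, 0], [-0.2, 0.004, 0, 0, 0, 0], [-0.31, 0.006, 0, 0, 0, 0], [-0.42, 0.008, 0, 0, 0, 0], [-0.53, 0.01, 0.005, 0, 0, 0], [-0.62, 0.012, 0.01, 0, 0, -0.001], [-0.69, 0.013, 0.015, 0.001, 0, -0.002], [-0.72, 0.013, 0.015, 0.001, 0, -0.002], [-0.7266, 0.0133, 0.015, 0.001, 0, -0.002]]])

```text
clock: 21.95
tcp_pos: [0.482, -0.2054, 0.2192]
tcp_rot: [-3.141, 0.0, 1.465]
wrist_force: [-0.6, 1.7, -2.2]
gripper_width: 0.0238
```

```bash
python3 -c "
from h import *
st();go(.4824,-.205,.103,84);c=crop('scene',215,165,60,70,9,'pics/s7.png')
for z in(.036,.086):
  u,v=proj(c,[.4815,-.2065,z]);print(z,(u-215+.5)*9-.5,(v-165+.5)*9-.5)"
```

```text
t 21.95 pinch [ 0.482  -0.2054  0.1498] rpy [-1.7998e+02  1.0000e-02  8.3950e+01] F [-0.63  1.67 -2.15] w 0.0238 j [ 0.68  0.41 -0.42  1.96  0.22  0.82  0.03]
shift [0.0011 0.0009 0.1171] turn [-0.0002  0.0001 -0.0005] mm 46.8
0.036 316.8273881926068 512.6473802737614
0.086 297.7325176474585 403.0624733767206
```

View pics/s7.png

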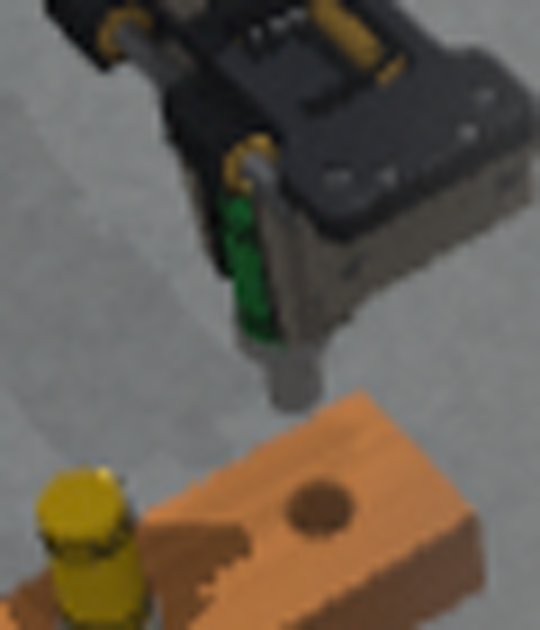

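The hole is at (321,508) and the pin tip at about (297,400), within about 1.5 mm of alignment in a hole with 2 mm clearance. I'll make a small correction and descend.

>>> carry_out(moves=[[[0.001, 0, 0.015, 0, 0, 0], [0.0025, 0, 0.04, 0, 0, 0], [0.0025, 0, 0.07, 0, 0, 0], [0.0025, 0, 0.095, 0, 0, 0], [0.0025, 0, 0.11, 0, 0, 0], [0.0025, 0, 0.117, 0, 0, 0], [0.0025, 0, 0.123, 0, 0, 0], [0.0025, 0, 0.128, 0, 0, 0], [0.0025, 0, 0.133, 0, 0, 0], [0.0025, 0, 0.135, 0, 0, 0]]])

```text
clock: 23.25
tcp_pos: [0.4824, -0.2039, 0.1653]
tcp_rot: [3.142, 0.0, 1.466]
wrist_force: [1.4, -0.3, -1.6]
gripper_width: 0.0237
```

>>> carry_out(moves=[[[0, 0, 0.006, 0, 0, 0], [0, 0, 0.014, 0, 0, 0], [0, 0, 0.023, 0, 0, 0], [0, 0, 0.033, 0, 0, 0], [0, 0, 0.043, 0, 0, 0], [0, 0, 0.052, 0, 0, 0], [0, 0, 0.059, 0, 0, 0], [0, 0, 0.063, 0, 0, 0], [0, 0, 0.065, 0, 0, 0], [0, 0, 0.065, 0, 0, 0]]])

```text
clock: 24.5
tcp_pos: [0.4823, -0.2039, 0.1396]
tcp_rot: [-3.142, 0.0, 1.466]
wrist_force: [-0.1, 0.6, 2.0]
gripper_width: 0.0239
```

>>> carry_out(moves=[[[0, 0, 0, 0, 0, 0], [0, 0, 0, 0, 0, 0], [0, 0, 0, 0, 0, 0], [0, 0, -0.01, 0, 0, 0], [0, 0, -0.04, 0, 0, 0], [0, 0, -0.09, 0, 0, 0], [0, 0, -0.15, 0, 0, 0], [0, 0, -0.2, 0, 0, 0], [0, 0, -0.23, 0, 0, 0], [0, 0, -0.23, 0, 0, 0]]], claw=0.0)

```text
clock: 25.75
tcp_pos: [0.4827, -0.2041, 0.2326]
tcp_rot: [3.14, 0.001, 1.466]
wrist_force: [-0.1, 0.5, 0.0]
gripper_width: 0.0462
```

```bash
python3 -c "
from h import *
st();go(.5885,-.101,.13,90);go(.5885,-.101,.13,150);c=crop('scene',215,160,115,85,6,'pics/s8.png')"
```

```text
t 25.75 pinch [ 0.4828 -0.2042  0.1632] rpy [1.799e+02 7.000e-02 8.400e+01] F [-0.11  0.53  0.01] w 0.0462 j [ 0.69  0.39 -0.43  1.95  0.21  0.85  0.04]
shift [0.2841 0.2359 0.0832] turn [ 0.0011  0.0008 -0.0667] mm 151.4
shift [0.2841 0.2359 0.0832] turn [ 6.000e-04  1.300e-03 -7.333e-01] mm 151.4
```

View pics/s8.png

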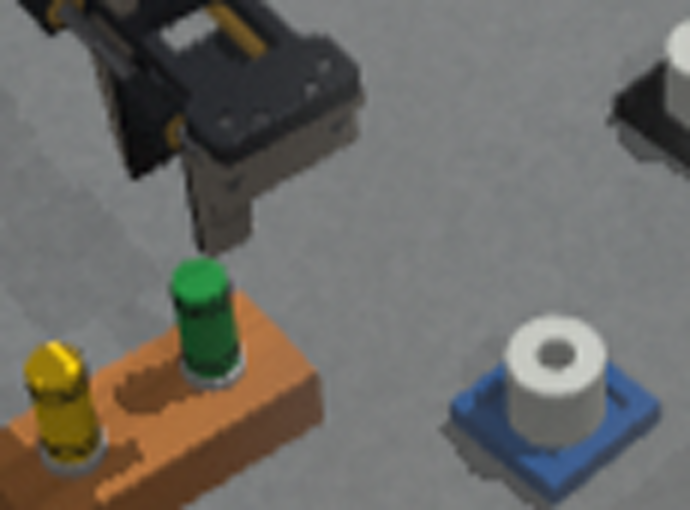

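The green gauge hangs upright with its collar on the stand, at about (215,365). The blue-nest sleeve is in place, bore at (556,353). Next is grasping it.

>>> carry_out(moves=[[[0.02, 0.017, 0, 0, 0, 0], [0.07, 0.058, 0, 0, 0, 0], [0.13, 0.108, 0, 0, 0, 0], [0.19, 0.158, 0.01, 0, 0, 0], [0.235, 0.195, 0.03, 0, 0, 0], [0.265, 0.22, 0.06, 0, 0, 0], [0.28, 0.232, 0.08, 0.001, 0.001, 0], [0.284, 0.236, 0.1, 0.001, 0.001, 0], [0.284, 0.236, 0.12, 0.001, 0.001, 0], [0.284, 0.236, 0.13, 0.001, 0.001, 0]]], claw=0.6)

```text
clock: 27.05
tcp_pos: [0.5875, -0.1017, 0.1792]
tcp_rot: [-3.14, -0.0, 1.465]
wrist_force: [-0.2, 0.1, -0.1]
gripper_width: 0.0733
```

```bash
python3 -c "
from h import *
st();go(.5887,-.1013,.038,84)"
```

```text
t 27.05 pinch [ 0.5874 -0.1016  0.1098] rpy [-1.7988e+02 -3.0000e-02  8.3940e+01] F [-0.19  0.08 -0.13] w 0.0733 j [ 0.42  0.57 -0.41  1.81  0.3   0.82 -0.24]
shift [0.0011 0.0032 0.1794] turn [-0.0013 -0.0003 -0.0006] mm 71.8
```

>>> carry_out(moves=[[[0.001, 0.003, 0.01, -0.001, 0, 0], [0.001, 0.003, 0.03, -0.001, 0, 0], [0.001, 0.003, 0.06, -0.001, 0, 0], [0.001, 0.003, 0.09, -0.001, 0, 0], [0.001, 0.003, 0.12, -0.001, 0, 0], [0.001, 0.003, 0.145, -0.001, 0, 0], [0.001, 0.003, 0.165, -0.001, 0, 0], [0.001, 0.003, 0.176, -0.001, 0, 0], [0.001, 0.003, 0.179, -0.001, 0, 0], [0.001, 0.003, 0.179, -0.001, 0, 0]]])

```text
clock: 28.3
tcp_pos: [0.5888, -0.1013, 0.1078]
tcp_rot: [-3.142, -0.001, 1.465]
wrist_force: [-0.3, -0.9, 0.9]
gripper_width: 0.0737
```

>>> carry_out(moves=[[[0, 0, 0, 0, 0, 0], [0, 0, 0, 0, 0, 0], [0, 0, 0, 0, 0, 0], [0, 0, 0, 0, 0, 0], [0, 0, 0, 0, 0, 0], [0, 0, -0.01, 0, 0, 0], [0, 0, -0.03, 0, 0, 0], [0, 0, -0.07, 0, 0, 0], [0, 0, -0.12, 0, 0, 0], [0, 0, -0.15, 0, 0, 0]]], claw=-1, newtons=20)

```text
clock: 29.55
tcp_pos: [0.5895, -0.1014, 0.17]
tcp_rot: [3.139, -0.0, 1.465]
wrist_force: [0.3, -0.1, -2.2]
gripper_width: 0.0432
```

```bash
python3 -c "
from h import *
st();go(.415,.321,.105,162)"
```

```text
t 29.55 pinch [ 0.5896 -0.1014  0.1006] rpy [ 1.7986e+02 -2.0000e-02  8.3940e+01] F [ 0.32 -0.15 -2.17] w 0.0432 j [ 0.42  0.59 -0.4   1.81  0.31  0.8  -0.24]
shift [ 1.0041 -0.5452 -0.012 ] turn [ 0.0015  0.0009 -0.8673] mm 457.0
```

>>> carry_out(moves=[[[0.03, -0.016, 0, 0, 0, -0.03], [0.1, -0.054, 0, 0, 0, -0.09], [0.18, -0.098, 0, 0, 0, -0.16], [0.27, -0.147, 0, 0, 0, -0.24], [0.36, -0.196, 0, 0, 0, -0.32], [0.45, -0.244, 0, 0, 0, -0.4], [0.54, -0.293, 0, 0, 0, -0.48], [0.63, -0.342, 0, 0, 0, -0.56], [0.7, -0.38, 0, 0, 0, -0.63], [0.74, -0.4, 0, 0, 0, -0.67]]])

```text
clock: 30.8
tcp_pos: [0.46, 0.2118, 0.1696]
tcp_rot: [3.14, 0.001, 2.524]
wrist_force: [0.5, -0.3, -1.3]
gripper_width: 0.0432
```

```bash
python3 -c "
from h import *
st();go(.415,.321,.105,162)"
```

```text
t 30.8 pinch [0.4601 0.2118 0.1002] rpy [1.7993e+02 7.0000e-02 1.4461e+02] F [ 0.53 -0.3  -1.25] w 0.0432 j [ 0.07  0.54 -0.71  2.02  0.5   0.76  0.02]
shift [ 0.2498  0.1575 -0.012 ] turn [ 0.0007  0.0009 -0.1933] mm 118.2
```

>>> carry_out(moves=[[[0.03, 0.018, 0, 0, 0, -0.02], [0.08, 0.05, 0, 0, 0, -0.06], [0.13, 0.082, -0.005, 0, 0, -0.1], [0.175, 0.11, -0.01, 0, 0, -0.14], [0.21, 0.133, -0.012, 0, 0, -0.165], [0.235, 0.148, -0.012, 0, 0.001, -0.185], [0.247, 0.156, -0.012, 0, 0.001, -0.193], [0.25, 0.1575, -0.012, 0.001, 0.001, -0.193], [0.25, 0.1575, -0.012, 0.001, 0.001, -0.193], [0.25, 0.1575, -0.012, 0.001, 0.001, -0.193]]])

```text
clock: 32.05
tcp_pos: [0.4153, 0.3205, 0.1743]
tcp_rot: [-3.141, 0.0, 2.826]
wrist_force: [0.3, -0.2, -1.0]
gripper_width: 0.043
```

```bash
python3 -c "
from h import *
st();c=crop('scene',335,85,75,70,9,'pics/s9.png')
for z in(.012,.04,.075,.115):
  u,v=proj(c,[.415,.321,z]);print(z,(u-335+.5)*9-.5,(v-85+.5)*9-.5)"
```

```text
t 32.05 pinch [0.4152 0.3204 0.1049] rpy [-179.95    0.    161.92] F [ 0.29 -0.19 -1.04] w 0.043 j [-0.11  0.58 -0.78  1.97  0.56  0.82  0.05]
0.012 250.84751068010763 359.68531630592895
0.04 257.34187840858453 298.6838914806657
0.075 265.73306604662736 219.86568726161082
0.115 275.71563582216925 126.09967258777029
```

View pics/s9.png

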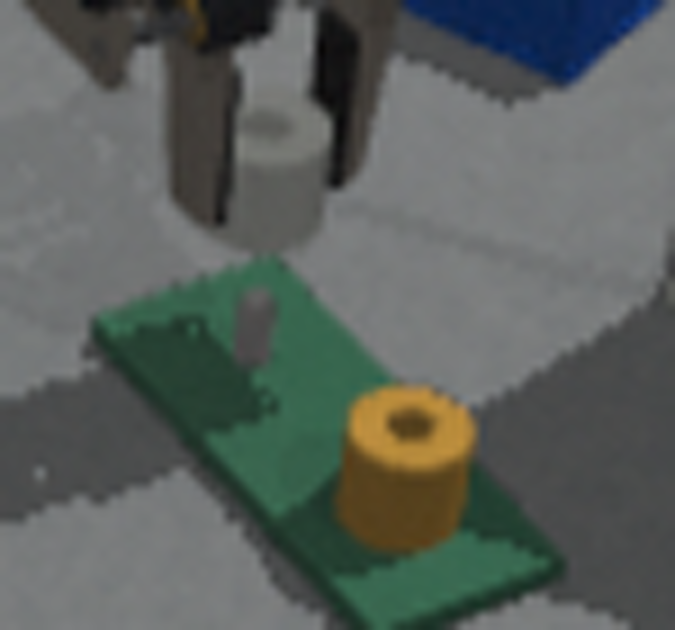

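The sleeve bore is at about (270,125) and the peg axis about (255,330). They align within about 2 mm, and the tapered peg captures ±4 mm. I'll correct by 1.2 mm and descend.

>>> carry_out(moves=[[[0, 0.0015, 0.01, 0, 0, 0], [0, 0.003, 0.025, 0, 0, 0], [0, 0.003, 0.043, 0, 0, 0], [0, 0.003, 0.058, 0, 0, 0], [0, 0.003, 0.07, 0, 0, 0], [0, 0.003, 0.078, 0, 0, 0], [0, 0.003, 0.084, 0, 0, 0], [0, 0.003, 0.088, 0, 0, 0], [0, 0.003, 0.092, 0, 0, 0], [0, 0.003, 0.092, 0, 0, 0]]], newtons=12)

```text
clock: 33.35
tcp_pos: [0.4156, 0.3216, 0.1376]
tcp_rot: [-3.141, 0.0, 2.826]
wrist_force: [-0.1, 0.3, -2.2]
gripper_width: 0.0433
```

```bash
python3 -c "
from h import *
st();c=crop('scene',335,85,75,70,9,'pics/s10.png')
g=cv2.cvtColor(c['image'],cv2.COLOR_BGR2GRAY);print(g[96:128:2,354:376])"
```

```text
t 33.35 pinch [0.4156 0.3216 0.0682] rpy [-179.96    0.    161.93] F [-0.12  0.28 -2.24] w 0.0433 j [-0.15  0.64 -0.73  1.98  0.62  0.76  0.01]
[[ 55  69  63  26  25  23  24  20  22  25  52 118 119 127 126  97  31  34
   57  63  63  56]
 [ 50  49  73  23  21  21  23  23  26  27  73 128 128 130 127  51  19  20
   21  35  60  61]
 [ 58  58  27  23  25  38  65 112 116 114 126 127 127 127 122  46  20  18
   19  25  61  64]
 [ 64  60  55  55  56  61  74 128 131 130 128 126 129 128 123  18  21  19
   20  27  62  65]
 [ 61  63  62  61  63  60  39 118 122 122 123 124 115 120  96  19  20  18
   18  40  63  65]
 [ 63  62  63  64  63  55  49 119 114 110 119 116 120 121 118 105  46  20
   23  51  62  77]
 [ 61  61  62  62  62  54  50 103  91  94  93  91  99 118 120 120 114  31
   22  59  63  97]
 [ 62  60  64  65  63  41  91 118 117 115 112 114 118 119 119 118 101  25
   32  62  71 120]
 [ 61  62  63  64  62  31  79 105 112 116 116 114 109 106  97  90  71  24
   38  66 104 122]
 [ 62  63  62  63  54  32  92  92  92  91  92  91  92  92  91  86  63  25
   79 118 123 122]
 [ 61  64  63  62  52  42  93  91  90  91  92  93  92  92  90  89 110 122
  121 122 123 123]
 [ 80  70  65  61  37  56  93  91  92  91  92  93  92  92  90  87 103 123
  121 123 125 124]
 [ 60  58  57  55  81  92  92  92  90  91  92  93  94  92  90  87  84  91
  105 124 123 122]
 [ 49  49  49  51  50  52  61  78  78  78  77  66  67  87  85  84  85  86
   84  89 104 124]
 [ 49  50  48  50  48  49  50  73  69  67  68  51  54  65  84  85  84  85
   86  83  85  93]
 [ 56  55  54  54  55  54  53  55  58  56  56  53  54  54  52  57  85  84
   86  86  85  85]]
```

>>> carry_out(moves=[[[0, 0, 0.0015, 0, 0, 0], [0, 0, 0.003, 0, 0, 0], [0, 0, 0.0045, 0, 0, 0], [0, 0, 0.006, 0, 0, 0], [0, 0, 0.008, 0, 0, 0], [0, 0, 0.01, 0, 0, 0], [0, 0, 0.012, 0, 0, 0], [0, 0, 0.014, 0, 0, 0], [0, 0, 0.015, 0, 0, 0], [0, 0, 0.015, 0, 0, 0]]])

```text
clock: 34.65
tcp_pos: [0.4155, 0.3217, 0.1316]
tcp_rot: [-3.141, -0.0, 2.826]
wrist_force: [0.4, 0.6, -1.8]
gripper_width: 0.0434
```

>>> carry_out(moves=[[[0, 0, 0.005, 0, 0, 0], [0, 0, 0.011, 0, 0, 0], [0, 0, 0.017, 0, 0, 0], [0, 0, 0.023, 0, 0, 0], [0, 0, 0.029, 0, 0, 0], [0, 0, 0.035, 0, 0, 0], [0, 0, 0.04, 0, 0, 0], [0, 0, 0.044, 0, 0, 0], [0, 0, 0.047, 0, 0, 0], [0, 0, 0.047, 0, 0, 0]]])

```text
clock: 35.9
tcp_pos: [0.4155, 0.3217, 0.1127]
tcp_rot: [-3.141, -0.0, 2.826]
wrist_force: [0.3, 0.3, -1.4]
gripper_width: 0.0431
```

>>> carry_out(moves=[[[0, 0, 0.001, 0, 0, 0], [0, 0, 0.002, 0, 0, 0], [0, 0, 0.003, 0, 0, 0], [0, 0, 0.004, 0, 0, 0], [0, 0, 0.004, 0, 0, 0], [0, 0, 0.004, 0, 0, 0], [0, 0, 0.004, 0, 0, 0], [0, 0, 0.004, 0, 0, 0], [0, 0, 0.004, 0, 0, 0], [0, 0, 0.004, 0, 0, 0]]])

```text
clock: 37.15
tcp_pos: [0.4156, 0.3218, 0.1117]
tcp_rot: [-3.141, 0.001, 2.826]
wrist_force: [-2.0, -1.0, 5.7]
gripper_width: 0.0431
```

Seated, with contact at the expected height. I'll release and withdraw.

>>> carry_out(moves=[[[0, 0, 0, 0, 0, 0], [0, 0, 0, 0, 0, 0], [0, 0, 0, 0, 0, 0], [0, 0, 0, 0, 0, 0], [0, 0, -0.01, 0, 0, 0], [0, 0, -0.04, 0, 0, 0], [0, 0, -0.09, 0, 0, 0], [0, 0, -0.15, 0, 0, 0], [0, 0, -0.22, 0, 0, 0], [0, 0, -0.28, 0, 0, 0]]], claw=0.6)

```text
clock: 38.4
tcp_pos: [0.4157, 0.3221, 0.2262]
tcp_rot: [3.141, 0.002, 2.826]
wrist_force: [0.4, 0.9, -0.5]
gripper_width: 0.0738
```

>>> carry_out(moves=[[[0, 0, -0.03, 0, 0, 0], [0, 0, -0.1, 0, 0, 0], [0, 0, -0.2, 0, 0, 0], [0, 0, -0.25, 0, 0, 0], [0, 0, -0.25, 0, 0, 0], [0, 0, -0.25, 0, 0, 0], [0, 0, -0.25, 0, 0, 0], [0, 0, -0.25, 0, 0, 0], [0, 0, -0.25, 0, 0, 0], [0, 0, -0.25, 0, 0, 0]]])

```text
clock: 39.65
tcp_pos: [0.4154, 0.3222, 0.326]
tcp_rot: [3.141, 0.002, 2.827]
wrist_force: [-0.1, -0.5, -0.1]
gripper_width: 0.0733
```

```bash
python3 -c "
from h import *
st();crop('scene',205,100,200,150,4,'pics/s11.png')"
```

```text
t 39.65 pinch [0.4155 0.3222 0.2566] rpy [1.7997e+02 9.0000e-02 1.6195e+02] F [-0.1  -0.48 -0.09] w 0.0733 j [ 0.03  0.39 -0.93  1.84  0.35  1.09  0.22]
```

View pics/s11.png

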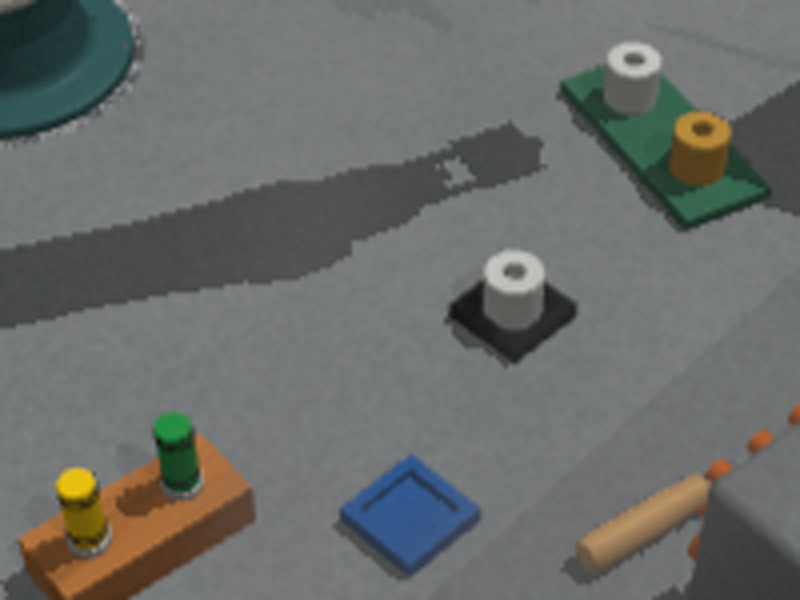

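The sleeve is fully down on the rack peg at (632,78), level with the brass one. The other sleeve stands in the black nest (514,290), and the gauge is seated in the stand (178,455).

```bash
python3 -c "
from h import *
print(r.sign_off())"
```

```text
the job is handed in; nothing more can be done
None
```

The job is done and handed in at about 40 s, inside the 67 s limit. Handing in gives no verdict, so the outcome rests on my own checks.

- **Blue nest:** the gauge went in to its collar, with about 11 N at contact, so this is the good sleeve.
- **Black nest:** the gauge stopped dead 12 mm down with about 9 N, so this is the stepped sleeve. It was left standing in its nest.
- **Gauge:** it is back in its own hole, upright with the collar on the stand.
- **Good sleeve on the rack:** it slid onto the free peg without resistance. It touched the plate with about 7 N at the expected height (grasp point at 42 mm).

The last picture shows the good sleeve level with the brass one. The yellow gauge and brass sleeve show no visible movement. The multimeter, spray can and jar lay outside that final crop, and I never moved near them. The gripper is open and about 0.2 m clear of everything.

- **Checks that disagreed:** the gauge sat about 2 mm off-centre in the fingers, which I corrected from the images. The scene camera read the rack a few millimetres high, so I aligned by comparing positions within the same image.
- **Picture budget:** I viewed 13 pictures against a budget of 10.

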